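# Chock a free-running mower blade and tighten its wing nut

## Robot

A 6-joint arm with a two-finger parallel gripper is mounted at the origin on a cart in front of the work surface, level with it; the furniture and walls round the work are solid. World frame = base frame: x ahead of the robot, y to its left, z up, the work surface at z = 0. Lengths are in m, angles in rad, forces in N, time in s.
With the tool pointing down it reaches from about 0.25 to 0.775 m from the base axis. Payload 4 kg.
Tool frame: the origin (TCP) lies at the centre of the arm's flange, where the gripper is bolted on; the fingertips stand 199 mm ahead of it and the grasp point (between the pads) lies 180 mm ahead of it (robot.tcp_to_tips is the z of the fingertips in the tool frame, in m); z points along the fingers, y is the line along which they close (so a half turn about z gives the same grasp; the last joint's range is limited). The gripper opens to 94 mm and grips with 3 to 60 N. Pads are 16 mm wide; open, the fingers measure 119 mm over their backs; the gripper's body (75 mm by 177 mm) begins 78 mm behind the grasp point.
Start: joints at [-1.258, 0.087, 1.371, -0, 1.684, -0.103], TCP at [0.222, -0.503, 0.405] pointing down, gripper open.
Joint ranges: [-3.1, 3.1], [-0.76, 2.03], [0.27, 2.55], [-1.08, 4.22], [0.17, 2.65], [-2.57, 2.57]. Speed limits (rad/s): [2.79, 2.79, 3.14, 3.14, 3.14, 3.14].

## Interface

Orientations are given as [roll, pitch, yaw] about the fixed x, y, z axes, in that order (R = Rz(yaw) Ry(pitch) Rx(roll)).
In Python, from bench import robot gives the robot as it stands.
- The arm moves only by the tool play_rows, never from a script. Its arguments are lists of equal length, an entry for each row: "translation": the shift along the tool's x, y, z scaled (see below), a list of three; "twist": the turn, a rotation vector about the tool's x, y, z scaled (see below), a list of three; "gripper": the opening, from -1 (shut) to 1 (fully open). A call has 1 to 8 rows; each row shifts and turns the commanded pose from where the row before left it, along the tool's axes as they then stand; what a row does not reach is not made up. The controller multiplies each number of a shift by 0.04 m and each number of a turn by 0.1 rad. A row lasts 1/10 s, in which the tool goes at most 50 mm and 8.59 degrees, less where a joint would pass 70% of its speed; a pose out of reach is approached as far as the arm can. A call with a number of a shift or a turn outside -1 to 1 is refused whole. A call with a gripper value outside its range is refused whole. The fingers move at their own pace and stop on an object; the grip force is fixed at half the most. Time passes only in rows, so rows that do not move let the fingers close. It gives the time, the measured TCP pose, the force, the opening and the grip force at its end, in the units of the state.
- robot.get_obs(): the state, without advancing time (a new reading comes with each control period).
- robot.snapshot(name): name is "side" or "top" or "wrist"; returns the picture (384x512x3 uint8, red, green, blue); there is no depth.
- robot.camera_model(name): a dict with "camera_matrix" (3x3 intrinsics, pixels), "k1" (the pictures are not rectified: a ray, as slopes to the right and down, at radius r is drawn at 1 + k1 r^2 times it, then the intrinsics apply), "rvec" (rotation vector, rad) and "tvec" (3), from world to camera coordinates, as OpenCV has them. Camera axes: x right, y down, z forward; pixel columns grow to the right and rows downward; lengths in m; the calibration is good to about 2 mm. A picture is of the moment at which its call begins: read the wrist's pose just before it. camera_model takes no time and is no camera call; for the wrist camera it gives the pose at the moment of the call.
- robot.close_job(): hands the job in; it is judged then, once.
Trained networks look in the newest picture that a camera, given by its name, has taken for a name from the list of things; names that differ only in an ending like _2 or _b are one class to them, and where a whole thing is asked for, a point or a joint stands for the part that bears it (a point fixed in the world has none). Each returns a list of dicts, best first, with "score" (0 to 1); they miss things now and then, are a little off and sometimes report something else, mostly with a low value. They report only what shows in the picture. A call takes as long as a camera call. They do not tell look-alikes from the thing itself.
- robot.recognise(name, camera): "centre" ([x, y, z] in m, in world coordinates, good to about 4 mm: the middle of the surface that is visible of it).
- robot.spot_point(name, camera): "centre" ([x, y, z] in m, in world coordinates, good to about 4 mm: a listed point, or the origin of a listed thing).
The state is a dict: "time": time; "joint_positions": joint angles; "qvel": joint speeds; "joint_torque": joint torques, N m; "tool_pos": TCP position; "ee_rot": TCP orientation; "wrist_force": force on the tool from outside, world axes, zero at the start; "wrist_torque": the same for the moment, N m; "width": finger opening in m; "finger_force": force on a finger pad.
Only numpy, scipy, OpenCV 4.12 (cv2) and the standard library are available. Lean on these libraries where they do the work, as an engineer would, in place of code of your own. Each camera call takes 0.05 s, during which the arm holds its last target. There are 200 camera calls.

## Task

The mower blade on the balancing stand is only loosely clamped. Tighten its wing nut fully home (clockwise): the spindle runs freely, so first lay the oak block flat and fully into the stand's chock bracket so that it holds the blade against turning. Afterwards take the block out again and lay it flat where it was on the bench, so that the blade can spin for its balance check, leaving the nut tight and all the other things where they lie.

Things in the scene. Friction and masses are not known exactly. Their poses are not given: they have to be found in the camera images.
- oak_block_center (a point): plain oak packing block, 44 wide (x) x 85 long (y) x 38 mm high (z), about 0.12 kg, lying flat on the bench right of the stand, in either of two places. This point is its very centre, 19 mm above its underside; its y axis runs along the length. It can be gripped across the 44 mm width only
- chock_seat (a point): where the oak block's centre belongs in the stand's chock bracket, a U-shaped pocket of grey plate, open at the top and towards the spindle. The point is 19 mm above the 8 mm foot plate, 27 mm above the bench. Its x axis points along the pocket to the spindle axis, 122 mm away, z up. The block's length lies along x; its outer end is then about 2 mm short of the pocket's end plate
- chock_mouth (a point): centre of the bracket's open inner end, between its two cheeks, 44 mm above the bench; axes as chock_seat. The cheeks reach 42 mm outward from here, are 49 mm apart, upright to 34 mm and flared outward above that to 45 mm (73 mm wide over all, 65 mm clear at the top). Inward of here the inner half of a seated block stands free in the path of the blade's tip and can be gripped from above
- spindle (a point): point on the upright spindle axis of the balancing stand, at the blade's mid-plane, 32 mm above the bench; fixed to the stand, which is screwed to the bench. Its x axis points straight away from the chock bracket. Round foot plate 112 mm across, 8 mm thick, with a 72 mm wide tongue to the bracket; bearing housing 68 mm across, up to 25 mm
- blade_mid (a point): centre of the mower blade: a level flat steel bar 236 mm long (118 mm each side of the axis), 42 mm wide, 30 to 34 mm above the bench (small lift wings up to 41 mm), both arms alike. Its x axis runs along the blade and turns with it. Blade and spindle run in ball bearings, with only 0.03 N m of drag, and stay where they are left
- blade (a joint): angle of the blade relative to the stand, rad, anticlockwise from above positive; at 0 (and pi, -pi) one arm lies straight over the chock bracket, where the oak block goes. Starts anywhere from -1.5 to 1.5. With the block in the bracket, the blade turning clockwise is stopped by it at about +0.4 (other arm: 0.4 - pi)
- wing_nut_grip (a point): black wing nut on the spindle above the blade: an upright flat bar 76 mm long, 14 mm thick (round lobes 18 mm thick at both ends), 44 to 70 mm above the bench. This point is on the spindle axis, 61 mm above the bench; its x axis runs along the bar, z up. Grip it across the 14 mm thickness at the middle, with the fingertips above 36 mm, clear of the blade
- wing_nut (a joint): how far the nut is tightened relative to the blade, rad; grows as it is turned clockwise from above with the blade held. Starts from 0.2 to 0.7; at 2.2 it is fully home on a hard stop. It takes 0.30 N m to turn on its thread either way, ten times the spindle's drag: with the blade free, turning the nut either way carries the blade round and hardly changes this value
- dressing_stone: a black dressing stone, 24 x 95 x 24 mm bar, lookalike in size of the oak block but thinner and dark; origin at the centre of its underside, y axis along its length. Bystander: leave alone
- grease_tin: round grey grease tin, 70 mm across, 42 mm high; origin at the centre of its underside. Bystander: leave alone
- spanner: combination spanner, 41 x 229 x 6 mm, flat on the bench beside the stand's foot, partly below the blade's sweep; origin at its centre on the bench, y along it. Bystander: leave alone
- pliers: pliers, 64 x 187 x 12 mm, flat on the bench on the other side of the stand's foot, partly below the blade's sweep; origin at the centre of the underside, y along them. Bystander: leave alone
- drill_box: dark green steel drill case, 76 x 128 x 32 mm, at the back; origin at the centre of its underside. Bystander: leave alone
- dust_brush: bench brush with wooden handle, 34 x 180 x 45 mm, on the right; origin at the centre of its underside, y along it. Bystander: leave alone
- screwdriver: screwdriver with black grip, 28 x 205 x 25 mm, left front; origin at the centre of its underside, y along it. Bystander: leave alone
Things that resemble listed ones, but are neither listed nor needed, are in the scene too. Leave any pink look-alike of the part that bears oak_block_center alone.

How it is judged:
By the outcome, as a careful person would: the job done as asked, in the order asked, and still so for the second after the job is handed in, with the robot touching nothing.
It also fails if it takes over 72 s, if anything falls off the work surface, if the arm or the gripper's body presses on something with over 40 N, if the wrist force passes 120 N, or if a joint passes its speed limit or range.

## Working session

There is one attempt and no reset: what is moved stays moved. The work goes in short steps, Python scripts to look and compute and a tool call to move; the robot and the scene stay as the last step left them, time stands still between calls to the robot, and variables do not carry over. Pictures are saved under pics/ and viewed, at most 10 in all, crops included, and the job is handed in when it is done.

Besides the shell and the picture viewer there is one more tool, called as name(argument=value, ...) on one line, values as JSON. play_rows: Moves the arm, as the interface text tells. Its arguments: {"type":"object","properties":{"translation":{"type":"array","items":{"type":"array","items":{"type":"number","minimum":-1,"maximum":1}}},"twist":{"type":"array","items":{"type":"array","items":{"type":"number","minimum":-1,"maximum":1}}},"gripper":{"type":"array","items":{"type":"number"}}},"required":["translation","twist","gripper"]}

```bash
mkdir -p pics; ls; python3 - <<'E'
from bench import robot
import cv2,numpy as np
ims=[]
for c in ("top","side"):
    ims=robot.snapshot(c); cv2.imwrite(f"pics/{c}0.png",cv2.resize(ims[:,:,::-1],(800,600)))
    for n in ("oak_block_center","chock_seat","chock_mouth","spindle","blade_mid","wing_nut_grip"):
        print(c,n,[(np.round(d["centre"],3).tolist(),round(d["score"],2)) for d in robot.spot_point(n,c)][:3])
m=robot.camera_model("top");print(m)
E
```

```text
pics
top oak_block_center [([0.402, -0.166, 0.021], 0.81), ([0.422, -0.302, 0.018], 0.69)]
top chock_seat [([0.431, -0.031, 0.025], 0.77)]
top chock_mouth [([0.425, -0.032, 0.044], 0.85)]
top spindle [([0.646, -0.088, 0.0], 0.67), ([0.552, -0.006, 0.033], 0.59)]
top blade_mid [([0.554, -0.004, 0.034], 0.74)]
top wing_nut_grip [([0.554, -0.001, 0.032], 0.62), ([0.552, -0.002, 0.029], 0.47)]
side oak_block_center [([0.424, -0.302, 0.021], 0.77), ([0.758, 0.071, 0.001], 0.69), ([0.404, -0.163, 0.018], 0.64)]
side chock_seat [([0.431, -0.035, 0.025], 0.62)]
side chock_mouth [([0.428, -0.031, 0.044], 0.72)]
side spindle [([0.552, -0.004, 0.033], 0.82)]
side blade_mid [([0.552, -0.003, 0.032], 0.94)]
side wing_nut_grip [([0.551, 0.0, 0.063], 0.61)]
{'camera_matrix': array([[411.04473711,   0.        , 251.98106547],
       [  0.        , 411.04473711, 187.01042616],
       [  0.        ,   0.        ,   1.        ]]), 'k1': -0.045796243018346394, 'rvec': array([ 2.16887624, -2.18220108,  0.09932678]), 'tvec': array([-0.02209103,  0.56263583,  1.28527802])}
```

View pics/top0.png

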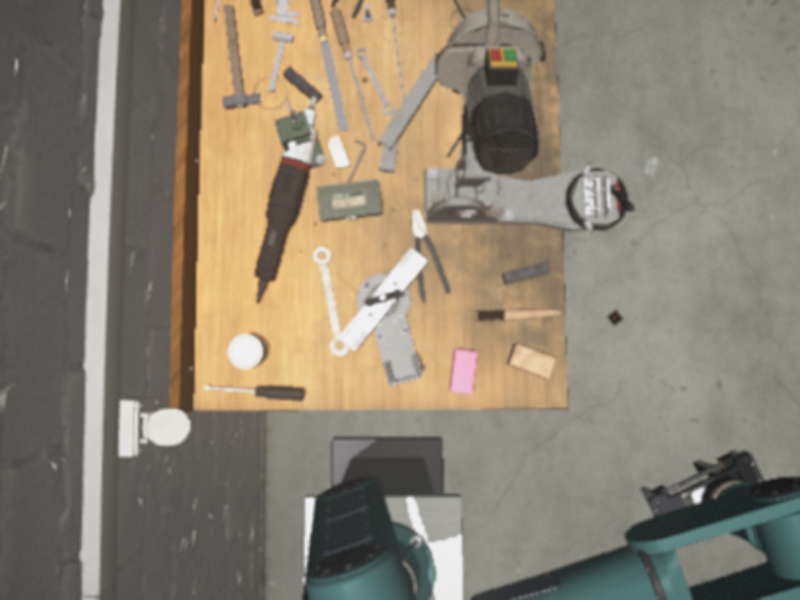

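View pics/side0.png

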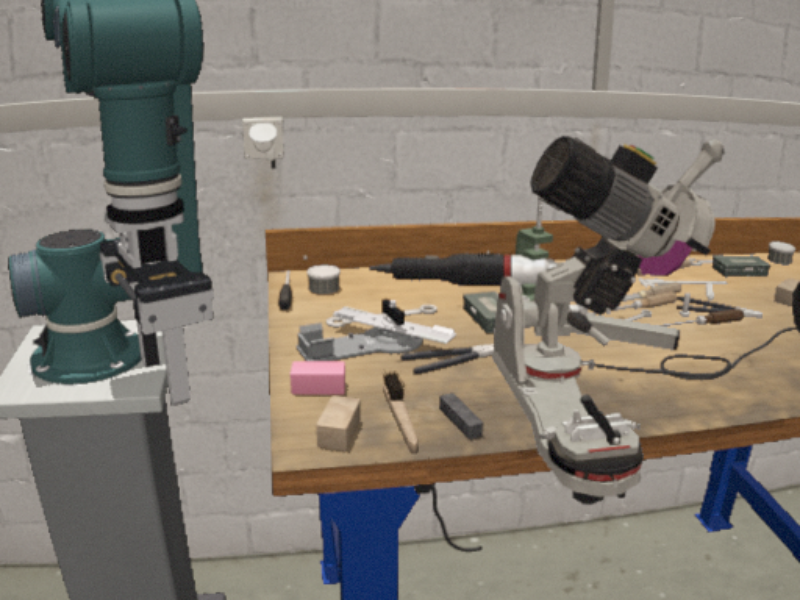

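The top picture shows the oak block at (532,361), its pink look-alike at (463,371), the chock at (403,375), the spindle at (383,297), and the blade from (345,345) to (420,255). The side picture agrees. Next I'll measure the angles and start moving.

```bash
cat > h.py <<'E'
from bench import robot
import cv2,numpy as np
from scipy.spatial.transform import Rotation as Ro
def px2w(cm,uv,z):
    K=cm["camera_matrix"];p=cv2.undistortPoints(np.array(uv,float).reshape(-1,1,2),K,np.array([cm["k1"],0,0,0,0.])).reshape(-1,2)
    R=cv2.Rodrigues(cm["rvec"])[0];t=np.ravel(cm["tvec"]);c=-R.T@t
    d=np.c_[p,np.ones(len(p))]@R
    return c+d*((z-c[2])/d[:,2])[:,None]
def w2px(cm,P):
    return cv2.projectPoints(np.array(P,float).reshape(-1,3),cm["rvec"],np.ravel(cm["tvec"]),cm["camera_matrix"],np.array([cm["k1"],0,0,0,0.]))[0].reshape(-1,2)
def pose():
    o=robot.get_obs();r=np.ravel(o["ee_rot"])
    return o,np.array(o["tool_pos"]),r
def yaw():
    o,p,r=pose();return r[2] if len(r)==3 else np.arctan2(o["ee_rot"][1][0],o["ee_rot"][0][0])
def rect(mask,cm,z,near):
    """min-area rect of the mask's blob nearest to a world point: centre, length-axis angle, size"""
    n,l,s,c=cv2.connectedComponentsWithStats(mask.astype(np.uint8))
    q=w2px(cm,near)[0];k=min([i for i in range(1,n) if s[i,4]>30],key=lambda i:np.hypot(*(c[i]-q)))
    ct=max(cv2.findContours((l==k).astype(np.uint8),0,1)[0],key=len).reshape(-1,2)
    W=px2w(cm,ct,z)[:,:2].astype(np.float32)*1000
    (cx,cy),(w,h),a=cv2.minAreaRect(W)
    if w<h:a+=90;w,h=h,w
    return np.round([cx,cy],1),round(a%180,1),np.round([w,h],1)
def plan(P,yw,n):
    """rows (shift/0.04 in tool axes, twist z/0.1) to TCP position P and yaw yw, tool down, n rows"""
    o,p,r=pose();y0=yaw();d=(np.array(P)-p)/n;dy=(yw-y0)/n
    for i in range(n):
        a=y0+dy*i;c,s=np.cos(a),np.sin(a)
        print(np.round([d@[c,s,0]/.04,d@[s,-c,0]/.04,-d[2]/.04],2).tolist(),round(-dy/.1,2))
E
python3 - <<'E'
from h import *
o,p,r=pose();print(p,r,o["width"],o["joint_positions"])
im=robot.snapshot("top");cm=robot.camera_model("top")
hsv=cv2.cvtColor(im,cv2.COLOR_RGB2HSV)
for u,v in ((340,231),(330,120),(270,163),(272,190)):print(hsv[v,u])
g=im.max(2).astype(int)-im.min(2)
# blade: bright & grey
m=(g<30)&(im.min(2)>190)
print("blade",rect(m,cm,.034,[.553,-.004,.034]))
print(rect((im.max(2)<70),cm,.07,[.553,-.004,.07]))
x=im[215:250,320:362];cv2.imwrite("pics/c1.png",cv2.resize(np.hstack([im[215:250,215:290],x])[:,:,::-1],None,fx=6,fy=6,interpolation=2))
E
```

```text
[ 0.22217029 -0.50312348  0.40475111] [3.14140383e+00 1.56516802e-05 4.15828568e-01] 0.09408431080299005 [-1.25805869e+00  8.71440299e-02  1.37067124e+00  3.88754057e-06
  1.68358795e+00 -1.03090495e-01]
[ 18  71 230]
[ 25   9 167]
[ 14  42 183]
[ 16  90 161]
blade (array([593.6, -37.6]), 136.8, array([123.4,  45.6]))
(array([747.8, 163.8]), 164.0, array([107.1,   7.8]))
```

```bash
python3 - <<'E'
from h import *
cm=robot.camera_model("wrist");o,p,r=pose();R=cv2.Rodrigues(cm["rvec"])[0];c=-R.T@np.ravel(cm["tvec"]);T=Ro.from_euler("xyz",r).as_matrix()
print("cam in tool",T.T@(c-p),T.T@R.T[:,2],cm["camera_matrix"][0,0])
plan([.40,-.302,.36],1.25,8)
E
```

```text
cam in tool [0.07574317 0.00048073 0.01953143] [-2.58984748e-01  2.27649924e-04  9.65881384e-01] 342.4844278782322
[0.76, -0.35, 0.14] -1.04
[0.79, -0.27, 0.14] -1.04
[0.82, -0.19, 0.14] -1.04
[0.83, -0.1, 0.14] -1.04
[0.84, -0.01, 0.14] -1.04
[0.84, 0.08, 0.14] -1.04
[0.82, 0.16, 0.14] -1.04
[0.8, 0.25, 0.14] -1.04
```

View pics/c1.png

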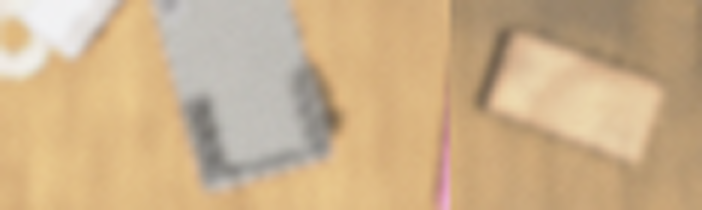

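The crop shows the chock bracket, an open pocket with its end plate at the lower left. The oak block to its right has its long axis tilted about 20° in the picture. I'm moving above the block.

play_rows(translation=[[0.76,-0.35,0.14],[0.79,-0.27,0.14],[0.82,-0.19,0.14],[0.83,-0.1,0.14],[0.84,-0.01,0.14],[0.84,0.08,0.14],[0.82,0.16,0.14],[0.8,0.25,0.14]], twist=[[0,0,-1],[0,0,-1],[0,0,-1],[0,0,-1],[0,0,-1],[0,0,-1],[0,0,-1],[0,0,-1]], gripper=[1,1,1,1,1,1,1,1])

```text
time: 1.55
tool_pos: [0.4035, -0.3037, 0.3599]
ee_rot: [3.141, 0.0, 1.22]
wrist_force: [0.3, -0.2, 0.8]
width: 0.0936
finger_force: 0.0
```

play_rows(translation=[[0,0,0],[0,0,0]], twist=[[0,0,0],[0,0,0]], gripper=[1,1])

```text
time: 1.75
tool_pos: [0.403, -0.3044, 0.3599]
ee_rot: [-3.141, 0.001, 1.217]
wrist_force: [0.0, -0.6, 0.7]
width: 0.094
finger_force: 0.0
```

```bash
python3 - <<'E'
from h import *
o,p,r=pose();print(p,r)
cm=robot.camera_model("wrist");im=robot.snapshot("wrist");cv2.imwrite("pics/w1.png",im[:,:,::-1])
print(w2px(cm,[.422,-.302,.038]))
print([(np.round(d["centre"],4),d["score"]) for d in robot.spot_point("oak_block_center","wrist")])
q=w2px(cm,[.422,-.302,.038])[0].astype(int);hsv=cv2.cvtColor(im,cv2.COLOR_RGB2HSV);print(hsv[q[1]-60:q[1]+61:20,q[0]-80:q[0]+81:20].tolist())
E
```

```text
[ 0.40304479 -0.30442976  0.35986236] [-3.14126444e+00  6.18240943e-04  1.21659563e+00]
[[272.13017158 175.23844208]]
[(array([ 0.4285, -0.3032,  0.017 ]), 0.96), (array([ 0.4032, -0.1625,  0.0164]), 0.83)]
[[[17, 120, 125], [18, 108, 228], [18, 110, 223], [18, 113, 207], [19, 108, 191], [18, 98, 185], [18, 97, 173], [17, 105, 191], [15, 97, 97]], [[16, 117, 120], [17, 118, 110], [17, 117, 118], [18, 76, 234], [19, 71, 236], [17, 76, 232], [17, 89, 158], [17, 98, 146], [18, 99, 182]], [[17, 107, 114], [17, 118, 110], [18, 109, 204], [16, 95, 116], [17, 97, 139], [17, 78, 233], [18, 84, 154], [17, 93, 156], [19, 108, 199]], [[17, 106, 113], [18, 104, 215], [17, 118, 97], [18, 76, 237], [18, 73, 229], [16, 99, 131], [16, 87, 79], [17, 85, 78], [16, 99, 72]], [[18, 108, 102], [18, 108, 220], [16, 115, 115], [16, 90, 131], [17, 90, 150], [16, 95, 131], [17, 108, 85], [17, 112, 91], [17, 104, 88]], [[17, 116, 108], [18, 109, 203], [17, 109, 94], [17, 86, 145], [17, 89, 155], [16, 91, 148], [17, 111, 101], [17, 102, 95], [19, 116, 90]], [[35, 18, 152], [17, 108, 102], [17, 118, 115], [18, 115, 140], [16, 110, 107], [17, 110, 93], [32, 20, 164], [40, 18, 170], [15, 12, 83]]]
```

View pics/w1.png

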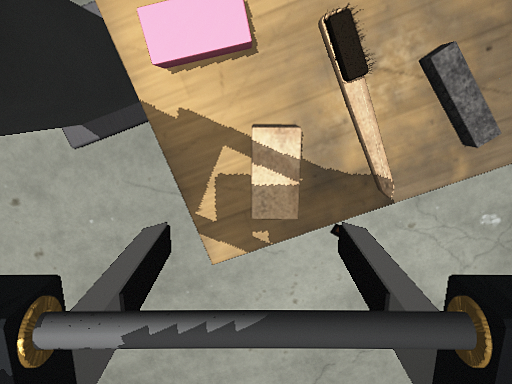

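The wrist picture shows the oak block's top face with corners at (253,127), (301,127), (298,218) and (252,217). The pink look-alike is separate, at upper left.

```bash
python3 - <<'E'
from h import *
cm=robot.camera_model("wrist")
W=px2w(cm,[(252.5,127),(301,127),(298.5,218.5),(251.5,218)],.038)[:,:2];print(W.round(4))
e=lambda a,b:W[a]-W[b]
L=e(0,3)+e(1,2);print(np.hypot(*e(0,3)),np.hypot(*e(1,2)),np.hypot(*e(0,1)),np.hypot(*e(2,3)))
a=np.arctan2(L[1],L[0]);v=e(0,1)+e(3,2);b=np.arctan2(v[1],v[0])-np.pi/2
c=W.mean(0);print(c,a,b)
a=(a*2+b)/3
g=c+.022*np.array([np.cos(a),np.sin(a)]);print("grip",g,a)
plan([*g,.10+.18],a,4);print();plan([*g,.029+.18],a,6)
E
```

```text
[[ 0.42   -0.2568]
 [ 0.4595 -0.2716]
 [ 0.4307 -0.3508]
 [ 0.3897 -0.335 ]]
0.08379370248734178 0.08425035400089889 0.04219061661333894 0.043919242846997164
[ 0.42497408 -0.30353368] 1.2122206131673026 1.2083846898747743
grip [ 0.43272111 -0.28294282] 1.2109419720697931
[0.2, 0.13, 0.5] 0.01
[0.2, 0.13, 0.5] 0.01
[0.2, 0.13, 0.5] 0.01
[0.2, 0.13, 0.5] 0.01

[0.13, 0.09, 0.63] 0.01
[0.13, 0.09, 0.63] 0.01
[0.13, 0.09, 0.63] 0.01
[0.13, 0.09, 0.63] 0.01
[0.13, 0.09, 0.63] 0.01
[0.13, 0.09, 0.63] 0.01
```

play_rows(translation=[[0.2,0.13,0.5],[0.2,0.13,0.5],[0.2,0.13,0.5],[0.2,0.13,0.5],[0,0,0.6],[0,0,0.5],[0,0,0.4],[0,0,0.26]], twist=[[0,0,0.05],[0,0,0],[0,0,0],[0,0,0],[0,0,0],[0,0,0],[0,0,0],[0,0,0]], gripper=[1,1,1,1,1,1,1,1])

```text
time: 2.65
tool_pos: [0.4326, -0.2831, 0.2083]
ee_rot: [-3.14, -0.0, 1.208]
wrist_force: [-0.7, -0.5, -0.4]
width: 0.0938
finger_force: 0.0
```

play_rows(translation=[[0,0,0],[0,0,0],[0,0,0],[0,0,0],[0,0,0],[0,0,0]], twist=[[0,0,0],[0,0,0],[0,0,0],[0,0,0],[0,0,0],[0,0,0]], gripper=[1,-1,-1,-1,-1,-1])

```text
time: 3.25
tool_pos: [0.4336, -0.2822, 0.2099]
ee_rot: [3.141, 0.0, 1.211]
wrist_force: [-0.3, 0.4, 1.3]
width: 0.0574
finger_force: 0.0
```

```bash
python3 - <<'E'
from h import *
o,p,r=pose();print(p,r,o["width"],o["finger_force"],o["wrist_force"])
plan([.44,-.16,.32],.75,8)
E
```

```text
[ 0.43362123 -0.28218951  0.20992915] [3.14079533e+00 3.52635365e-04 1.21094471e+00] 0.05744926137772448 0.0 [-0.34439717  0.38770591  1.290637  ]
[0.36, -0.12, -0.34] 0.58
[0.36, -0.14, -0.34] 0.58
[0.35, -0.16, -0.34] 0.58
[0.34, -0.18, -0.34] 0.58
[0.33, -0.2, -0.34] 0.58
[0.32, -0.21, -0.34] 0.58
[0.3, -0.23, -0.34] 0.58
[0.29, -0.25, -0.34] 0.58
```

play_rows(translation=[[0,0,0],[0,0,0],[0,0,0],[0,0,-0.3],[0,0,-0.8],[0,0,-0.9],[0,0,-0.9],[0,0,-0.6]], twist=[[0,0,0],[0,0,0],[0,0,0],[0,0,0],[0,0,0],[0,0,0],[0,0,0],[0,0,0]], gripper=[-1,-1,-1,-1,-1,-1,-1,-1])

```text
time: 4.05
tool_pos: [0.4337, -0.2823, 0.3532]
ee_rot: [3.137, 0.001, 1.211]
wrist_force: [0.1, 0.3, -1.8]
width: 0.0439
finger_force: 29.9
```

```bash
python3 - <<'E'
from h import *
o,p,r=pose();print(p,r,o["width"],o["finger_force"],o["wrist_force"])
plan([.40,-.04,.38],.24,10)
E
```

```text
[ 0.43370291 -0.28226581  0.35316388] [3.13705885e+00 1.40423034e-03 1.21085171e+00] 0.04392564651290535 29.945121109485626 [ 0.11468153  0.33448022 -1.78380371]
[0.54, -0.29, -0.07] 0.97
[0.51, -0.34, -0.07] 0.97
[0.47, -0.39, -0.07] 0.97
[0.43, -0.43, -0.07] 0.97
[0.39, -0.47, -0.07] 0.97
[0.34, -0.51, -0.07] 0.97
[0.29, -0.54, -0.07] 0.97
[0.23, -0.56, -0.07] 0.97
[0.18, -0.58, -0.07] 0.97
[0.12, -0.6, -0.07] 0.97
```

play_rows(translation=[[0.54,-0.29,-0.07],[0.51,-0.34,-0.07],[0.47,-0.39,-0.07],[0.43,-0.43,-0.07],[0.39,-0.47,-0.07],[0.34,-0.51,-0.07],[0.29,-0.54,-0.07],[0.23,-0.56,-0.07]], twist=[[0,0,0.97],[0,0,0.97],[0,0,0.97],[0,0,0.97],[0,0,0.97],[0,0,0.97],[0,0,0.97],[0,0,0.97]], gripper=[-1,-1,-1,-1,-1,-1,-1,-1])

```text
time: 4.85
tool_pos: [0.4068, -0.0875, 0.3726]
ee_rot: [3.141, -0.001, 0.431]
wrist_force: [0.6, -0.3, -0.7]
width: 0.0439
finger_force: 29.9
```

play_rows(translation=[[0.18,-0.58,-0.07],[0.12,-0.6,-0.07],[0,0,0],[0,0,0]], twist=[[0,0,0.97],[0,0,0.97],[0,0,0],[0,0,0]], gripper=[-1,-1,-1,-1])

```text
time: 5.25
tool_pos: [0.4004, -0.04, 0.378]
ee_rot: [3.14, -0.001, 0.243]
wrist_force: [-0.3, -0.1, -1.6]
width: 0.0436
finger_force: 29.9
```

```bash
python3 - <<'E'
from h import *
o,p,r=pose();print(p,r,o["width"])
cm=robot.camera_model("wrist");im=robot.snapshot("wrist");cv2.imwrite("pics/w2.png",cv2.resize(im[:,:,::-1],(800,600)))
for n in ("chock_seat","chock_mouth","spindle","wing_nut_grip","blade_mid"): print(n,[(np.round(d["centre"],4),d["score"]) for d in robot.spot_point(n,"wrist")])
E
```

```text
[ 0.40040587 -0.04003038  0.37795337] [ 3.14030963e+00 -9.95467847e-04  2.43334624e-01] 0.04356331534178095
chock_seat [(array([ 0.4374, -0.036 ,  0.0221]), 0.62), (array([5.509e-01, 1.000e-04, 3.410e-02]), 0.4), (array([ 0.4289, -0.0391,  0.0427]), 0.23)]
chock_mouth [(array([ 0.4279, -0.0359,  0.044 ]), 0.92)]
spindle [(array([ 0.3805, -0.0462,  0.1897]), 0.72)]
wing_nut_grip []
blade_mid [(array([ 0.5515, -0.003 ,  0.0319]), 0.61)]
```

View pics/w2.png

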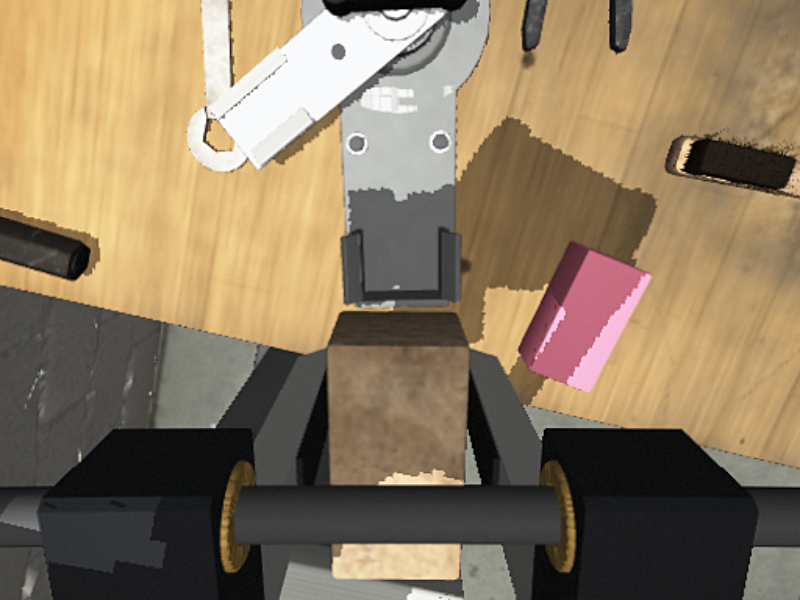

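The wrist picture (800×600) shows the held block and the chock pocket. The pocket floor's outer corners are at about (362,290) and (440,290), and the tongue bolts are at (356,142) and (440,142). The blade's arm is clear, with its tip at about (235,145), and the nut is at the top edge.

```bash
python3 - <<'E'
from h import *
cm=robot.camera_model("wrist");s=.64
def W(l,z):
    w=px2w(cm,np.array(l,float)*s,z)[:,:2];return w
b=W([(356.5,142.5),(440.5,142)],.008);f=W([(362,290),(440,290)],.008)
t=W([(341.5,150),(456,150),(344.5,225),(457.5,225)],.008);ct=W([(344,232),(459,229),(347,302),(461,301)],.045)
print(b.round(4),f.round(4),t.round(4),ct.round(4))
print("bolt mid",b.mean(0),"floor mid",f.mean(0),np.hypot(*(f[0]-f[1])),"tongue w",np.hypot(*(t[0]-t[1])),np.hypot(*(t[2]-t[3])),"cheek outer w",np.hypot(*(ct[0]-ct[1])))
for n,m0,m1 in(("bolt-floor",f.mean(0),b.mean(0)),("floor-spindle",f.mean(0),np.array([.552,-.003])),("tongue",t[2:].mean(0),t[:2].mean(0)),("cheek",ct[2:].mean(0),ct[:2].mean(0)),("end perp",None,None)):
    if m0 is None: d=f[0]-f[1];print(n,np.arctan2(d[1],d[0])-np.pi/2);continue
    d=m1-m0;print(n,m0,np.arctan2(d[1],d[0]),np.hypot(*d))
# block underside far edge check
o,p,r=pose();print(p,r)
bl=px2w(cm,np.array([(329,346),(468,346),(340,312),(461,312)])*s,p[2]-.18+.009);print(bl)
bl=px2w(cm,np.array([(340,312),(461,312)])*s,p[2]-.18-.029);print(bl, "under")
E
```

```text
[[ 0.4755  0.0032]
 [ 0.4883 -0.0479]] [[ 0.3834 -0.0212]
 [ 0.3959 -0.0722]] [[ 0.4688  0.0113]
 [ 0.4859 -0.0586]
 [ 0.4233 -0.0005]
 [ 0.4408 -0.072 ]] [[ 0.4247 -0.0034]
 [ 0.4423 -0.0683]
 [ 0.3836 -0.0142]
 [ 0.4006 -0.0811]]
bolt mid [ 0.48187006 -0.02235226] floor mid [ 0.38966574 -0.04669865] 0.052537082681385246 tongue w 0.07194818283448529 0.07367592665365982 cheek outer w 0.0672475065623554
bolt-floor [ 0.38966574 -0.04669865] 0.25815616080618903 0.09536448032499338
floor-spindle [ 0.38966574 -0.04669865] 0.2629560670689267 0.16811301289539785
tongue [ 0.43208219 -0.03624233] 0.27179265102884886 0.04701698832188145
cheek [ 0.39207701 -0.04768215] 0.27745306948193743 0.0430671293919028
end perp 0.23966405984098715
[ 0.40056861 -0.04084276  0.37728738] [3.14154216e+00 4.24664665e-04 2.39828312e-01]
[[ 0.41572262 -0.01652161  0.20628738]
 [ 0.42561615 -0.0570121   0.20628738]
 [ 0.42689614 -0.01748314  0.20628738]
 [ 0.43536351 -0.05213425  0.20628738]]
[[ 0.41499802 -0.01605785  0.16828738]
 [ 0.42559072 -0.05940646  0.16828738]] under
```

```bash
python3 - <<'E'
from h import *
plan([.4550,-.0296,.275],.258,6)
E
```

```text
[0.23, 0.01, 0.43] -0.03
[0.23, 0.01, 0.43] -0.03
[0.23, 0.01, 0.43] -0.03
[0.23, 0.01, 0.43] -0.03
[0.23, 0.01, 0.43] -0.03
[0.23, 0.01, 0.43] -0.03
```

play_rows(translation=[[0.23,0.01,0.43],[0.23,0.01,0.43],[0.23,0.01,0.43],[0.23,0.01,0.43],[0.23,0.01,0.43],[0.23,0.01,0.43],[0,0,0],[0,0,0]], twist=[[0,0,-0.03],[0,0,-0.03],[0,0,-0.03],[0,0,-0.03],[0,0,-0.03],[0,0,-0.03],[0,0,0],[0,0,0]], gripper=[-1,-1,-1,-1,-1,-1,-1,-1])

```text
time: 6.35
tool_pos: [0.4545, -0.0293, 0.2741]
ee_rot: [-3.141, 0.001, 0.258]
wrist_force: [-0.2, 0.4, -1.6]
width: 0.0441
finger_force: 29.9
```

```bash
python3 - <<'E'
from h import *
o,p,r=pose();print(p,r)
cm=robot.camera_model("wrist");im=robot.snapshot("wrist");cv2.imwrite("pics/w3.png",cv2.resize(im[:,:,::-1],(800,600)))
print("proj seat top",w2px(cm,[.4327,-.0354,.046])/.64)
print("nut",[(np.round(d["centre"],4),d["score"]) for d in robot.spot_point("wing_nut_grip","wrist")])
plan([.4550,-.0296,.240],.258,4)
E
```

```text
[ 0.45452875 -0.02927412  0.27412438] [-3.14125403e+00  1.30711504e-03  2.58443684e-01]
proj seat top [[397.08373372 395.07841436]]
nut [(array([ 0.552 , -0.0021,  0.0632]), 0.95)]
[0.0, 0.0, 0.22] 0.0
[0.0, 0.0, 0.22] 0.0
[0.0, 0.0, 0.22] 0.0
[0.0, 0.0, 0.22] 0.0
```

View pics/w3.png

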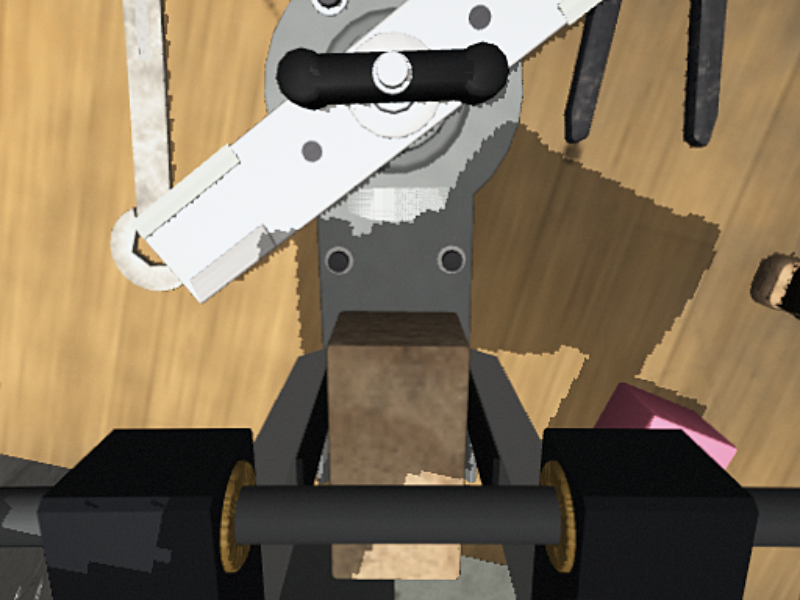

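The wrist picture shows the block over the pocket. The tongue bolts are at (339,261) and (452,260). The nut bar runs from (305,78) to (485,70), about its centre stud at (392,72), and the blade is well clear.

```bash
python3 - <<'E'
from h import *
cm=robot.camera_model("wrist");s=.64
W=lambda l,z:px2w(cm,np.array(l,float)*s,z)[:,:2]
b=W([(339,261),(452,260)],.008);t=W([(318,230),(471.5,230),(321,310),(471.5,310)],.008)
print(b,b.mean(0),"tongue",t[:2].mean(0),t[2:].mean(0),np.hypot(*(t[0]-t[1])),np.hypot(*(t[2]-t[3])))
n=W([(303,78),(486,70)],.07);d=n[1]-n[0];print("nut",n,n.mean(0),np.hypot(*d),np.arctan2(d[1],d[0]))
B=W([(139,234),(201,302),(438,0),(607,0)],.034);print("blade corners",B)
e=B[1]-B[0];print(np.hypot(*e),"blade axis",np.arctan2(e[1],e[0])+np.pi/2)
sp=n.mean(0);m=b.mean(0);print("bolt->spindle",np.arctan2(*(sp-m)[::-1]),np.hypot(*(sp-m)), "seat lateral from line", np.array([.4327,-.0354])-sp)
E
```

```text
[[ 0.47507833  0.00368311]
 [ 0.4891038  -0.04757101]] [ 0.48209106 -0.02194395] tongue [ 0.49586793 -0.01796592] [ 0.45876007 -0.02847372] 0.07108594303108583 0.07251801662555346
nut [[ 0.54372182  0.02502155]
 [ 0.56108299 -0.03131681]] [ 0.55240241 -0.00314763] 0.05895270756644316 -1.2718711829963167
blade corners [[ 0.47053794  0.08454445]
 [ 0.44815919  0.05520298]
 [ 0.58579132 -0.01098759]
 [ 0.60145537 -0.07151114]]
0.03690163412881871 blade axis -0.6515799744743767
bolt->spindle 0.26122138244891613 0.07278039688894751 seat lateral from line [-0.11970241 -0.03225237]
```

play_rows(translation=[[0,0,0.25],[0,0,0.25],[0,0,0.2],[0,0,0.15],[0,0,0.15],[0,0,0.1],[0,0,0.1],[0,0,0.1]], twist=[[0,0,0],[0,0,0],[0,0,0],[0,0,0],[0,0,0],[0,0,0],[0,0,0],[0,0,0]], gripper=[-1,-1,-1,-1,-1,-1,-1,-1])

```text
time: 7.25
tool_pos: [0.4547, -0.029, 0.2221]
ee_rot: [3.141, -0.0, 0.259]
wrist_force: [-0.1, -0.5, -1.2]
width: 0.0437
finger_force: 29.9
```

play_rows(translation=[[0,0,0.05],[0,0,0.05],[0,0,0]], twist=[[0,0,0],[0,0,0],[0,0,0]], gripper=[-1,-1,-1])

```text
time: 7.55
tool_pos: [0.4545, -0.029, 0.2181]
ee_rot: [-3.142, 0.0, 0.259]
wrist_force: [0.8, -0.1, -1.1]
width: 0.0442
finger_force: 29.9
```

play_rows(translation=[[0,0,0.03],[0,0,0.02],[0,0,0],[0,0,0],[0,0,0],[0,0,0],[0,0,-0.3],[0,0,-0.6]], twist=[[0,0,0],[0,0,0],[0,0,0],[0,0,0],[0,0,0],[0,0,0],[0,0,0],[0,0,0]], gripper=[-1,-1,0.6,0.6,0.6,0.6,0.6,0.6])

```text
time: 8.35
tool_pos: [0.4538, -0.0288, 0.2512]
ee_rot: [-3.14, 0.004, 0.259]
wrist_force: [0.9, 1.1, 0.2]
width: 0.0751
finger_force: 0.0
```

```bash
python3 - <<'E'
from h import *
o,p,r=pose();print(p,r,o["width"],o["joint_positions"])
plan([.44,-.032,.39],.26,6)
E
```

```text
[ 0.45375253 -0.02881557  0.25124959] [-3.13959363  0.00434475  0.25872119] 0.07505613005812645 [-1.88205278e-01 -3.95009666e-02  1.81153053e+00 -7.65662232e-05
  1.37434507e+00  1.12388933e+00]
[-0.06, -0.0, -0.58] -0.0
[-0.06, -0.0, -0.58] -0.0
[-0.06, -0.0, -0.58] -0.0
[-0.06, -0.0, -0.58] -0.0
[-0.06, -0.0, -0.58] -0.0
[-0.06, -0.0, -0.58] -0.0
```

play_rows(translation=[[-0.06,0,-0.6],[-0.06,0,-0.6],[-0.06,0,-0.6],[-0.06,0,-0.6],[-0.06,0,-0.6],[-0.06,0,-0.5],[0,0,0],[0,0,0]], twist=[[0,0,0],[0,0,0],[0,0,0],[0,0,0],[0,0,0],[0,0,0],[0,0,0],[0,0,0]], gripper=[0.6,0.6,0.6,0.6,0.6,0.6,0.6,0.6])

```text
time: 9.15
tool_pos: [0.4405, -0.0326, 0.3926]
ee_rot: [3.141, -0.001, 0.259]
wrist_force: [-0.7, 0.1, -0.6]
width: 0.075
finger_force: 0.0
```

```bash
python3 - <<'E'
from h import *
o,p,r=pose();print(p,r)
cm=robot.camera_model("wrist");im=robot.snapshot("wrist");cv2.imwrite("pics/w4.png",cv2.resize(im[:,:,::-1],(800,600)))
print([(np.round(d["centre"],4),d["score"]) for d in robot.spot_point("oak_block_center","wrist")],[(np.round(d["centre"],4),d["score"]) for d in robot.spot_point("wing_nut_grip","wrist")])
plan([.552,-.003,.30],1.87,16)
E
```

```text
[ 0.44054937 -0.03259372  0.39261999] [ 3.14096900e+00 -1.07654347e-03  2.58761723e-01]
[(array([ 0.4059, -0.1612,  0.0219]), 0.77), (array([ 0.4369, -0.0353,  0.03  ]), 0.67)] [(array([ 0.554 , -0.0031,  0.0662]), 0.68)]
[0.18, -0.0, 0.14] -1.01
[0.18, 0.02, 0.14] -1.01
[0.18, 0.04, 0.14] -1.01
[0.17, 0.05, 0.14] -1.01
[0.17, 0.07, 0.14] -1.01
[0.16, 0.09, 0.14] -1.01
[0.15, 0.1, 0.14] -1.01
[0.14, 0.12, 0.14] -1.01
[0.12, 0.13, 0.14] -1.01
[0.11, 0.14, 0.14] -1.01
[0.1, 0.15, 0.14] -1.01
[0.08, 0.16, 0.14] -1.01
[0.06, 0.17, 0.14] -1.01
[0.05, 0.17, 0.14] -1.01
[0.03, 0.18, 0.14] -1.01
[0.01, 0.18, 0.14] -1.01
```

View pics/w4.png

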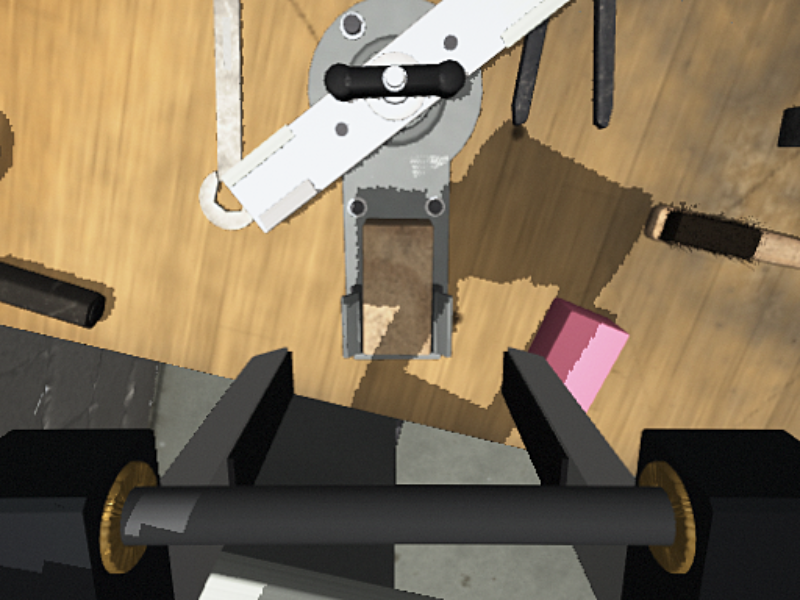

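The block lies fully in the pocket, from (361,222) to (437,357), and the nut bar runs from (340,82) to (453,79). Next I'm going to the nut.

play_rows(translation=[[0.18,0,0.14],[0.18,0.02,0.14],[0.18,0.04,0.14],[0.17,0.05,0.14],[0.17,0.07,0.14],[0.16,0.09,0.14],[0.15,0.1,0.14],[0.14,0.12,0.14]], twist=[[0,0,-1],[0,0,-1],[0,0,-1],[0,0,-1],[0,0,-1],[0,0,-1],[0,0,-1],[0,0,-1]], gripper=[0.6,0.6,0.6,0.6,0.6,0.6,0.4,0.2])

```text
time: 10.1
tool_pos: [0.497, -0.0177, 0.3456]
ee_rot: [-3.139, 0.001, 1.063]
wrist_force: [0.6, 0.1, -0.0]
width: 0.0626
finger_force: 0.0
```

play_rows(translation=[[0.12,0.13,0.14],[0.11,0.14,0.14],[0.1,0.15,0.14],[0.08,0.16,0.14],[0.06,0.17,0.14],[0.05,0.17,0.14],[0.03,0.18,0.14],[0.01,0.18,0.14]], twist=[[0,0,-1],[0,0,-1],[0,0,-1],[0,0,-1],[0,0,-1],[0,0,-1],[0,0,-1],[0,0,-1]], gripper=[0.2,0.2,0.2,0.2,0.2,0.2,0.2,0.2])

```text
time: 10.9
tool_pos: [0.5525, -0.0034, 0.3007]
ee_rot: [-3.139, -0.001, 1.863]
wrist_force: [-0.8, 0.2, 0.3]
width: 0.0566
finger_force: 0.0
```

```bash
python3 - <<'E'
from h import *
o,p,r=pose();print(p,r,o["width"])
cm=robot.camera_model("wrist");im=robot.snapshot("wrist");cv2.imwrite("pics/w5.png",cv2.resize(im[:,:,::-1],(800,600)))
print([(np.round(d["centre"],4),d["score"]) for d in robot.spot_point("wing_nut_grip","wrist")])
n,l,s,c=cv2.connectedComponentsWithStats((im.max(2)<60).astype(np.uint8))
plan([.552,-.003,.241],1.87,5)
E
```

```text
[ 0.55245372 -0.00338327  0.30072331] [-3.13881776e+00 -1.10436862e-03  1.86303982e+00] 0.05657281888911403
[(array([5.497e-01, 2.000e-04, 6.320e-02]), 0.96)]
[0.0, -0.0, 0.3] -0.02
[0.0, -0.0, 0.3] -0.02
[0.0, -0.0, 0.3] -0.02
[0.0, -0.0, 0.3] -0.02
[0.0, -0.0, 0.3] -0.02
```

View pics/w5.png

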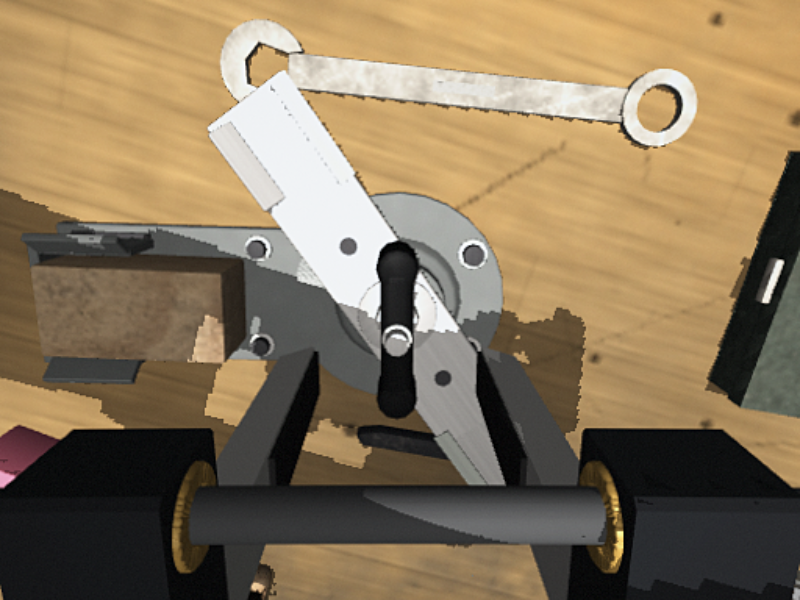

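The nut bar runs upright from (397,245) to (397,412), centred between the fingers, and the block is in its bracket on the left. Lowering to grip it.

play_rows(translation=[[0,0,0.4],[0,0,0.4],[0,0,0.4],[0,0,0.29],[0,0,0],[0,0,0],[0,0,0],[0,0,0]], twist=[[0,0,0],[0,0,0],[0,0,0],[0,0,0],[0,0,0],[0,0,0],[0,0,0],[0,0,0]], gripper=[0.2,0.2,0.2,0.2,0.2,-1,-1,-1])

```text
time: 11.8
tool_pos: [0.5528, -0.0036, 0.2442]
ee_rot: [3.14, 0.001, 1.859]
wrist_force: [-0.3, -0.6, 0.9]
width: 0.0358
finger_force: 0.0
```

play_rows(translation=[[0,0,0],[0,0,0],[0,0,0],[0,0,0],[0,0,0]], twist=[[0,0,0],[0,0,0],[0,0,0],[0,0,0],[0,0,0]], gripper=[-1,-1,-1,-1,-1])

```text
time: 12.3
tool_pos: [0.552, -0.0038, 0.2434]
ee_rot: [-3.14, 0.0, 1.859]
wrist_force: [-5.9, -1.7, 5.1]
width: 0.0137
finger_force: 33.1
```

```bash
python3 - <<'E'
from h import *
o,p,r=pose();print(p,r,o["width"],o["finger_force"],o["wrist_force"],o["wrist_torque"],o["joint_positions"])
E
```

```text
[ 0.55200558 -0.00378312  0.24341607] [-3.13973890e+00  1.64125012e-04  1.85871399e+00] 0.013662036950148301 33.097588224336505 [-5.92373715 -1.71567837  5.13930351] [-0.27758072  0.88774918  0.0424208 ] [-1.09327069e-01  1.79568191e-01  1.59451254e+00 -8.86484663e-04
  1.36915791e+00 -3.97066325e-01]
```

play_rows(translation=[[0,0,0],[0,0,0],[0,0,0],[0,0,0],[0,0,0],[0,0,0],[0,0,0],[0,0,0]], twist=[[0,0,0.5],[0,0,1],[0,0,1],[0,0,1],[0,0,1],[0,0,1],[0,0,1],[0,0,1]], gripper=[-1,-1,-1,-1,-1,-1,-1,-1])

```text
time: 13.1
tool_pos: [0.5512, -0.0037, 0.2434]
ee_rot: [-3.137, 0.003, 1.105]
wrist_force: [-9.9, -1.2, 8.6]
width: 0.0134
finger_force: 33.2
```

play_rows(translation=[[0,0,0],[0,0,0],[0,0,0],[0,0,0],[0,0,0],[0,0,0],[0,0,0],[0,0,0]], twist=[[0,0,1],[0,0,1],[0,0,1],[0,0,1],[0,0,0.9],[0,0,0.7],[0,0,0.6],[0,0,0.5]], gripper=[-1,-1,-1,-1,-1,-1,-1,-1])

```text
time: 13.9
tool_pos: [0.5507, -0.0031, 0.2434]
ee_rot: [-3.137, 0.006, 0.437]
wrist_force: [-11.6, 0.6, 9.1]
width: 0.0135
finger_force: 33.4
```

```bash
python3 - <<'E'
from h import *
o,p,r=pose();print(p,r,o["width"],o["finger_force"],o["wrist_force"],o["wrist_torque"],o["joint_positions"])
im=robot.snapshot("side");cv2.imwrite("pics/s6.png",cv2.resize(im[150:300,150:350,::-1],(800,600)))
E
```

```text
[ 0.55067217 -0.00307056  0.24338166] [-3.13735998  0.00602019  0.43692438] 0.013537137109224237 33.37481061927974 [-11.61262797   0.56383076   9.14717702] [0.2013855  1.90276155 0.04591532] [-1.08676282e-01  1.78544202e-01  1.59579259e+00  5.03794174e-04
  1.37459848e+00  1.02510838e+00]
```

play_rows(translation=[[-0.03,-0.015,-0.05],[0,0,0],[0,0,0],[0,0,0],[0,0,0],[0,0,0],[0,0,0],[0,0,0]], twist=[[0,0,0.5],[0,0,0.5],[0,0,0.5],[0,0,0.5],[0,0,0.5],[0,0,0.7],[0,0,0.8],[0,0,0.8]], gripper=[-1,-1,-1,-1,-1,-1,-1,-1])

```text
time: 14.75
tool_pos: [0.55, -0.0025, 0.2435]
ee_rot: [-3.139, 0.005, -0.043]
wrist_force: [-5.3, 2.9, 0.4]
width: 0.0136
finger_force: 33.2
```

```bash
python3 - <<'E'
from h import *
o,p,r=pose();print(p,r,o["width"],o["finger_force"],o["wrist_force"],o["wrist_torque"],o["joint_positions"][5])
E
```

```text
[ 0.54995452 -0.00248352  0.24347564] [-3.13887918  0.00538856 -0.04318601] 0.013617810272864211 33.179235071875155 [-5.33512328  2.85097408  0.3653856 ] [0.50262528 0.76751069 0.27745016] 1.505242256284181
```

play_rows(translation=[[-0.02,0,0],[0,0,0],[0,0,0],[0,0,0],[0,0,0],[0,0,0],[0,0,0],[0,0,0]], twist=[[0,0,1],[0,0,1],[0,0,1],[0,0,1],[0,0,1],[0,0,1],[0,0,1],[0,0,1]], gripper=[-1,-1,-1,-1,-1,-1,-1,-1])

```text
time: 15.55
tool_pos: [0.5499, -0.0015, 0.2435]
ee_rot: [-3.139, 0.005, -0.844]
wrist_force: [-0.9, 6.5, -2.0]
width: 0.0141
finger_force: 32.8
```

play_rows(translation=[[0,0,0],[0,0,0],[0,0,0]], twist=[[0,0,0.8],[0,0,0.8],[0,0,0]], gripper=[-1,-1,-1])

```text
time: 15.85
tool_pos: [0.5501, -0.0014, 0.2435]
ee_rot: [-3.139, 0.006, -1.001]
wrist_force: [-0.9, 6.6, -1.3]
width: 0.0141
finger_force: 32.7
```

```bash
python3 - <<'E'
from h import *
o,p,r=pose();print(p,r,o["width"],o["finger_force"],o["wrist_force"],o["wrist_torque"],o["joint_positions"][5])
robot.snapshot("top")
im=robot.snapshot("side");cv2.imwrite("pics/s7.png",cv2.resize(im[150:300,150:350,::-1],(800,600)))
E
```

```text
[ 0.55010293 -0.00140431  0.24349308] [-3.13945603  0.00565879 -1.00111043] 0.014117743512050482 32.709884298965335 [-0.9015492   6.60954107 -1.26617129] [1.09957925 0.00352124 0.08579527] 2.4635141560193623
```

View pics/s7.png

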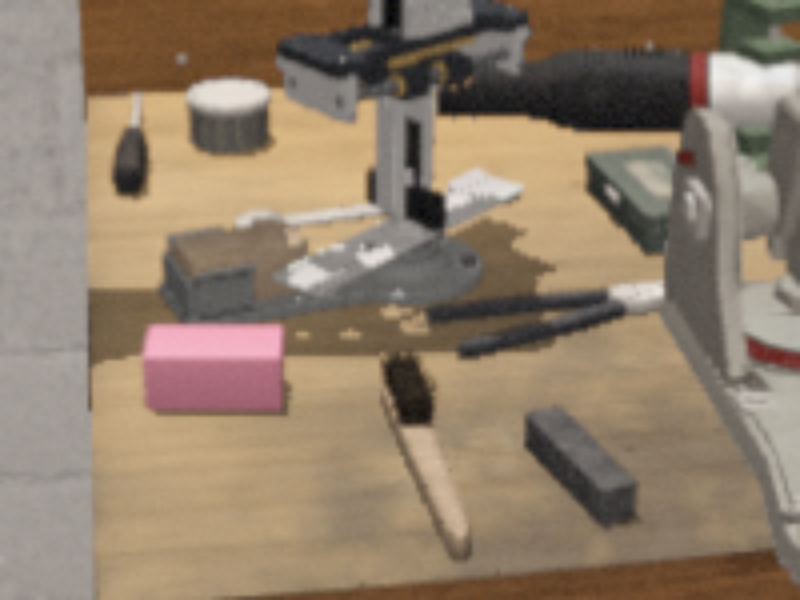

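The side picture shows the blade's arm lying against the seated block, with everything else undisturbed. Regripping now, half a turn back.

play_rows(translation=[[0,0,0],[0,0,0],[0,0,0],[0,0,0],[0,0,-0.3],[0,0,-0.4],[0,0,-0.4],[0,0,0]], twist=[[0,0,0],[0,0,0],[0,0,0],[0,0,0],[0,0,0],[0,0,0],[0,0,0],[0,0,-0.5]], gripper=[-0.2,-0.2,-0.2,-0.2,-0.2,-0.2,-0.2,-0.2])

```text
time: 16.75
tool_pos: [0.5513, -0.0037, 0.2933]
ee_rot: [-3.136, -0.005, -0.95]
wrist_force: [0.2, -0.5, 0.0]
width: 0.0375
finger_force: 0.0
```

play_rows(translation=[[0,0,0],[0,0,0],[0,0,0],[0,0,0],[0,0,0],[0,0,0],[0,0,0],[0,0,0]], twist=[[0,0,-1],[0,0,-1],[0,0,-1],[0,0,-1],[0,0,-1],[0,0,-1],[0,0,-1],[0,0,-1]], gripper=[-0.2,-0.2,-0.2,-0.2,-0.2,-0.2,-0.2,-0.2])

```text
time: 17.55
tool_pos: [0.5505, -0.0037, 0.2903]
ee_rot: [3.142, -0.002, -0.147]
wrist_force: [-0.0, -0.6, 0.4]
width: 0.0377
finger_force: 0.0
```

play_rows(translation=[[0,0,0],[0,0,0],[0,0,0],[0,0,0],[0,0,0],[0,0,0],[0,0,0],[0,0,0]], twist=[[0,0,-1],[0,0,-1],[0,0,-1],[0,0,-1],[0,0,-1],[0,0,-1],[0,0,-1],[0,0,-1]], gripper=[-0.2,-0.2,-0.2,-0.2,-0.2,-0.2,-0.2,-0.2])

```text
time: 18.35
tool_pos: [0.5505, -0.0037, 0.2903]
ee_rot: [3.14, -0.001, 0.653]
wrist_force: [0.7, 0.3, 0.6]
width: 0.0379
finger_force: 0.0
```

play_rows(translation=[[0,0,0],[0,0,0],[0,0,0],[0,0,0],[0,0,0],[0,0,0],[0,0,0],[0,0,0]], twist=[[0,0,-1],[0,0,-1],[0,0,-1],[0,0,-1],[0,0,-1],[0,0,-1],[0,0,-1],[0,0,-1]], gripper=[-0.2,-0.2,-0.2,-0.2,-0.2,-0.2,-0.2,-0.2])

```text
time: 19.15
tool_pos: [0.5505, -0.0037, 0.2903]
ee_rot: [3.14, 0.0, 1.453]
wrist_force: [0.6, -0.3, 0.3]
width: 0.0376
finger_force: 0.0
```

play_rows(translation=[[0,0,0],[0,0,0],[0,0,0],[0,0,0],[0,0,0],[0,0,0],[0,0,0],[0,0,0]], twist=[[0,0,-1],[0,0,-1],[0,0,-1],[0,0,-1],[0,0,-1],[0,0,-1],[0,0,-0.9],[0,0,0]], gripper=[-0.2,-0.2,-0.2,-0.2,-0.2,-0.2,-0.2,-0.2])

```text
time: 19.95
tool_pos: [0.5505, -0.0036, 0.2902]
ee_rot: [3.14, 0.001, 2.138]
wrist_force: [0.2, 0.2, -0.7]
width: 0.0377
finger_force: 0.0
```

```bash
python3 - <<'E'
from h import *
o,p,r=pose();print(p,r,o["width"],o["wrist_force"],o["joint_positions"][5])
cm=robot.camera_model("wrist");im=robot.snapshot("wrist");cv2.imwrite("pics/w8.png",cv2.resize(im[:,:,::-1],(800,600)))
print([(np.round(d["centre"],4),d["score"]) for d in robot.spot_point("wing_nut_grip","wrist")])
plan([.5505,-.002,.244],-1.001+np.pi,3)
E
```

```text
[ 0.55049418 -0.00364053  0.29017745] [3.14041827e+00 1.09425632e-03 2.13834720e+00] 0.03772541388194069 [ 0.17554442  0.21225337 -0.68752467] -0.6771155294219471
[(array([ 0.5531, -0.0018,  0.0632]), 0.58)]
[0.01, 0.01, 0.38] -0.01
[0.01, 0.01, 0.38] -0.01
[0.01, 0.01, 0.38] -0.01
```

View pics/w8.png

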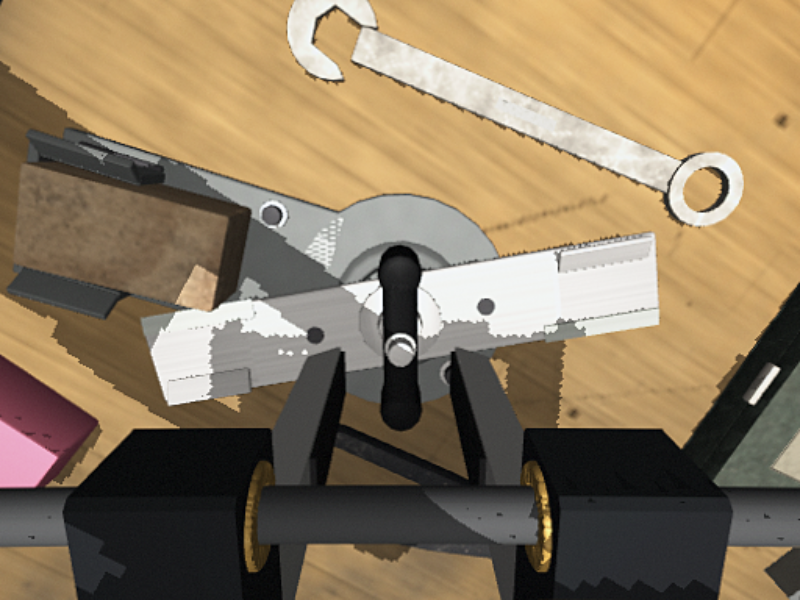

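The blade lies against the block and the nut is centred between the fingers, with its bar from (399,250) to (400,425). That was my tenth picture, so from here I work on numbers only. Gripping and turning on.

play_rows(translation=[[0.01,0.02,0.4],[0,0.01,0.4],[0,0,0.33],[0,0,0],[0,0,0],[0,0,0],[0,0,0],[0,0,0]], twist=[[0,0,0],[0,0,0],[0,0,0],[0,0,0],[0,0,0],[0,0,0],[0,0,0],[0,0,0]], gripper=[-0.2,-0.2,-0.2,-0.2,-1,-1,-1,-1])

```text
time: 20.85
tool_pos: [0.5513, -0.0027, 0.2449]
ee_rot: [3.141, 0.001, 2.139]
wrist_force: [-1.5, -0.8, 1.6]
width: 0.0138
finger_force: 30.0
```

play_rows(translation=[[0,0,0],[0,0,0],[0,0,0],[0,0,0],[0,0,0],[0,0,0],[0,0,0]], twist=[[0,0,0],[0,0,0.5],[0,0,0.7],[0,0,0.7],[0,0,0.7],[0,0,0.7],[0,0,0.5]], gripper=[-1,-1,-1,-1,-1,-1,-1])

```text
time: 21.55
tool_pos: [0.5511, -0.0027, 0.2448]
ee_rot: [3.141, 0.001, 1.757]
wrist_force: [-1.1, -0.5, 4.1]
width: 0.0135
finger_force: 30.0
```

```bash
python3 - <<'E'
from h import *
o,p,r=pose();print(p,r,o["width"],o["finger_force"],o["wrist_force"],o["wrist_torque"],o["joint_positions"][5],o["joint_torque"][5])
E
```

```text
[ 0.55113132 -0.00270239  0.24483027] [3.14126042e+00 1.13551215e-03 1.75715876e+00] 0.013481228507598296 30.03683030605316 [-1.0553335  -0.48270713  4.06037988] [-0.19968559  0.26393218  0.28258588] -0.2936681879624405 -0.02996175899170339
```

Turning on the thread, torque 0.28 N m. I'll continue in small steps.

play_rows(translation=[[0,0,0],[0,0,0],[0,0,0]], twist=[[0,0,0.6],[0,0,0.6],[0,0,0]], gripper=[-1,-1,-1])

```text
time: 21.85
tool_pos: [0.5511, -0.0027, 0.2448]
ee_rot: [3.141, 0.001, 1.64]
wrist_force: [-2.1, -0.7, 5.0]
width: 0.0136
finger_force: 30.2
```

```bash
cat > st.py <<'E'
from h import *
o,p,r=pose();print(p.round(4),r.round(4),o["width"],o["finger_force"],o["wrist_force"].round(2),o["wrist_torque"].round(3),o["joint_positions"][5])
E
python3 st.py
```

```text
[ 0.5511 -0.0027  0.2448] [3.1414e+00 1.1000e-03 1.6399e+00] 0.013551013232195805 30.21233081817627 [-2.12 -0.73  4.96] [-0.288  0.409  0.462] -0.17636241924263582
```

play_rows(translation=[[0,0,0],[0,0,0],[0,0,0]], twist=[[0,0,0.6],[0,0,0.6],[0,0,0]], gripper=[-1,-1,-1])

```text
time: 22.15
tool_pos: [0.5511, -0.003, 0.2449]
ee_rot: [3.141, 0.002, 1.521]
wrist_force: [-2.6, -3.1, 5.3]
width: 0.0147
finger_force: 32.6
```

```bash
python3 st.py
```

```text
[ 0.5511 -0.003   0.2449] [3.1411e+00 2.4000e-03 1.5210e+00] 0.014698263742710754 32.60170421563089 [-2.59 -3.11  5.34] [-0.648  0.453  0.733] -0.05739048515875682
```

play_rows(translation=[[0,0,0],[0,0,0],[0,0,0]], twist=[[0,0,0.4],[0,0,0],[0,0,0]], gripper=[-1,-1,-1])

```text
time: 22.45
tool_pos: [0.5511, -0.003, 0.2449]
ee_rot: [3.141, 0.003, 1.483]
wrist_force: [-3.4, -2.3, 5.3]
width: 0.0159
finger_force: 35.6
```

```bash
python3 st.py
```

```text
[ 0.5511 -0.003   0.2449] [3.1409e+00 2.5000e-03 1.4827e+00] 0.015852025142826253 35.58418219909072 [-3.35 -2.34  5.28] [-0.542  0.376  0.904] -0.018946648155981925
```

The nut is hard home, with torque climbing to 0.9 N m without any turning. Still gripping it, I'll swing the blade gently back off the block to make room for the fingers. That takes only 0.03 N m of drag, so the nut stays tight.

play_rows(translation=[[0,0,0],[0,0,0],[0,0,0],[0,0,0],[0,0,0],[0,0,0],[0,0,0],[0,0,0]], twist=[[0,0,-0.3],[0,0,-0.4],[0,0,-0.5],[0,0,-0.6],[0,0,-0.6],[0,0,-0.7],[0,0,-0.7],[0,0,-0.7]], gripper=[-1,-1,-1,-1,-1,-1,-1,-1])

```text
time: 23.25
tool_pos: [0.5513, -0.0029, 0.2448]
ee_rot: [3.141, 0.001, 1.932]
wrist_force: [-2.0, -1.4, 4.5]
width: 0.0139
finger_force: 29.8
```

```bash
python3 st.py
```

```text
[ 0.5513 -0.0029  0.2448] [3.1409e+00 1.4000e-03 1.9323e+00] 0.013939359353446408 29.754220247268677 [-2.03 -1.39  4.55] [-0.342  0.268 -0.02 ] -0.4691735660460813
```

play_rows(translation=[[0,0,0],[0,0,0],[0,0,0],[0,0,0],[0,0,0],[0,0,0],[0,0,0],[0,0,0]], twist=[[0,0,-0.7],[0,0,-0.7],[0,0,-0.7],[0,0,-0.7],[0,0,-0.7],[0,0,-0.5],[0,0,-0.3],[0,0,-0.1]], gripper=[-1,-1,-1,-1,-1,-1,-1,-1])

```text
time: 24.05
tool_pos: [0.5515, -0.0027, 0.2448]
ee_rot: [3.14, 0.002, 2.37]
wrist_force: [0.3, -1.2, 5.3]
width: 0.0135
finger_force: 29.8
```

play_rows(translation=[[0,0,0],[0,0,0],[0,0,0],[0,0,0],[0,0,0],[0,0,-0.3],[0,0,-0.4],[0,0,-0.5]], twist=[[0,0,0],[0,0,0],[0,0,0],[0,0,0],[0,0,0],[0,0,0],[0,0,0],[0,0,0]], gripper=[-1,-0.2,-0.2,-0.2,-0.2,-0.2,-0.2,-0.2])

```text
time: 24.85
tool_pos: [0.551, -0.0025, 0.2924]
ee_rot: [-3.141, -0.001, 2.369]
wrist_force: [-0.1, -0.3, -0.4]
width: 0.0377
finger_force: 0.0
```

```bash
python3 st.py; python3 -c "
from h import *
plan([.50,-.01,.39],.26,20)"
```

```text
[ 0.551  -0.0025  0.2924] [-3.1409e+00 -1.0000e-03  2.3688e+00] 0.03772150711356312 0.0 [-0.11 -0.31 -0.41] [ 0.036 -0.077  0.05 ] -0.9054062660288359
[0.04, -0.05, -0.12] 1.05
[0.03, -0.06, -0.12] 1.05
[0.03, -0.06, -0.12] 1.05
[0.02, -0.06, -0.12] 1.05
[0.01, -0.06, -0.12] 1.05
[0.01, -0.06, -0.12] 1.05
[0.0, -0.06, -0.12] 1.05
[-0.01, -0.06, -0.12] 1.05
[-0.01, -0.06, -0.12] 1.05
[-0.02, -0.06, -0.12] 1.05
[-0.03, -0.06, -0.12] 1.05
[-0.03, -0.06, -0.12] 1.05
[-0.04, -0.05, -0.12] 1.05
[-0.04, -0.05, -0.12] 1.05
[-0.05, -0.04, -0.12] 1.05
[-0.05, -0.04, -0.12] 1.05
[-0.06, -0.03, -0.12] 1.05
[-0.06, -0.03, -0.12] 1.05
[-0.06, -0.02, -0.12] 1.05
[-0.06, -0.01, -0.12] 1.05
```

```bash
python3 -c "
from h import *
plan([.4548,-.0291,.31],.259,22)"
```

```text
[0.06, -0.1, -0.02] 0.96
[0.05, -0.1, -0.02] 0.96
[0.04, -0.11, -0.02] 0.96
[0.03, -0.11, -0.02] 0.96
[0.02, -0.11, -0.02] 0.96
[0.01, -0.11, -0.02] 0.96
[-0.01, -0.11, -0.02] 0.96
[-0.02, -0.11, -0.02] 0.96
[-0.03, -0.11, -0.02] 0.96
[-0.04, -0.11, -0.02] 0.96
[-0.05, -0.1, -0.02] 0.96
[-0.06, -0.1, -0.02] 0.96
[-0.07, -0.09, -0.02] 0.96
[-0.07, -0.09, -0.02] 0.96
[-0.08, -0.08, -0.02] 0.96
[-0.09, -0.07, -0.02] 0.96
[-0.1, -0.06, -0.02] 0.96
[-0.1, -0.05, -0.02] 0.96
[-0.11, -0.04, -0.02] 0.96
[-0.11, -0.03, -0.02] 0.96
[-0.11, -0.02, -0.02] 0.96
[-0.11, -0.01, -0.02] 0.96
```

play_rows(translation=[[0.06,-0.1,-0.02],[0.05,-0.1,-0.02],[0.04,-0.11,-0.02],[0.03,-0.11,-0.02],[0.02,-0.11,-0.02],[0.01,-0.11,-0.02],[-0.01,-0.11,-0.02],[-0.02,-0.11,-0.02]], twist=[[0,0,0.96],[0,0,0.96],[0,0,0.96],[0,0,0.96],[0,0,0.96],[0,0,0.96],[0,0,0.96],[0,0,0.96]], gripper=[-0.2,-0.2,0,0.2,0.3,0.3,0.3,0.3])

```text
time: 25.65
tool_pos: [0.5161, -0.0118, 0.2993]
ee_rot: [3.14, 0.0, 1.597]
wrist_force: [-0.4, 0.8, -0.6]
width: 0.0611
finger_force: 0.0
```

play_rows(translation=[[-0.03,-0.11,-0.02],[-0.04,-0.11,-0.02],[-0.05,-0.1,-0.02],[-0.06,-0.1,-0.02],[-0.07,-0.09,-0.02],[-0.07,-0.09,-0.02],[-0.08,-0.08,-0.02],[-0.09,-0.07,-0.02]], twist=[[0,0,0.96],[0,0,0.96],[0,0,0.96],[0,0,0.96],[0,0,0.96],[0,0,0.96],[0,0,0.96],[0,0,0.96]], gripper=[0.3,0.3,0.3,0.3,0.3,0.3,0.3,0.3])

```text
time: 26.45
tool_pos: [0.4809, -0.0217, 0.3057]
ee_rot: [3.141, -0.001, 0.829]
wrist_force: [-0.1, 0.2, -0.7]
width: 0.0613
finger_force: 0.0
```

play_rows(translation=[[-0.1,-0.06,-0.02],[-0.1,-0.05,-0.02],[-0.11,-0.04,-0.02],[-0.11,-0.03,-0.02],[-0.11,-0.02,-0.02],[-0.11,-0.01,-0.02],[0,0,0],[0,0,0]], twist=[[0,0,0.96],[0,0,0.96],[0,0,0.96],[0,0,0.96],[0,0,0.96],[0,0,0.96],[0,0,0],[0,0,0]], gripper=[0.3,0.3,0.3,0.3,0.3,0.3,0.3,0.3])

```text
time: 27.25
tool_pos: [0.4549, -0.0292, 0.3102]
ee_rot: [3.141, -0.001, 0.259]
wrist_force: [-0.2, -0.9, 0.2]
width: 0.0607
finger_force: 0.0
```

```bash
python3 st.py; python3 - <<'E'
from h import *
cm=robot.camera_model("wrist");im=robot.snapshot("wrist")
for n in("oak_block_center","blade_mid","wing_nut_grip"):print(n,[(np.round(d["centre"],4),round(d["score"],2)) for d in robot.spot_point(n,"wrist")])
# blade edge / nut orientations by mask
g=im.max(2).astype(int)-im.min(2)
cv2.imwrite("pics/w9.png",im[:,:,::-1])
print("nut",rect(im.max(2)<45,cm,.07,[.552,-.003,.07]));print("blade",rect((g<25)&(im.min(2)>200),cm,.034,[.51,.06,.034]))
# blade direction by brightness around rings at z=.034 about the spindle
for rr in(.07,.085,.1):
    A=np.arange(-180,180,6);P=[[.5518+rr*np.cos(np.radians(a)),-.003+rr*np.sin(np.radians(a)),.034] for a in A]
    q=w2px(cm,P);print(rr,[(int(a),int(im[int(v),int(u)].min())) for a,(u,v) in zip(A,q) if 0<=u<512 and 0<=v<384 and im[int(v),int(u)].min()>185])
plan([.4548,-.0291,.219],.259,5)
E
```

```text
[ 0.4549 -0.0292  0.3102] [ 3.1411e+00 -1.2000e-03  2.5870e-01] 0.060718234030842845 0.0 [-0.22 -0.88  0.19] [-0.006 -0.004 -0.007] 1.123578349137378
oak_block_center [(array([ 0.4355, -0.0325,  0.0284]), 0.67)]
blade_mid [(array([ 0.5515, -0.0025,  0.0299]), 0.64), (array([ 0.5517, -0.0016,  0.0639]), 0.27)]
wing_nut_grip [(array([ 0.5509, -0.0032,  0.0651]), 0.75)]
nut (array([551. ,  -2.8]), 139.0, array([74., 20.]))
blade (array([509.7,  87.2]), 11.1, array([69. , 13.2]))
0.07 [(-90, 241), (-84, 241), (72, 240), (78, 238), (84, 239), (90, 240), (96, 240)]
0.085 [(-90, 215), (-84, 216), (78, 237), (84, 238), (90, 216), (96, 229)]
0.1 [(-90, 214), (84, 239), (90, 206), (96, 202), (102, 199), (108, 222), (114, 219), (120, 219), (126, 214)]
[-0.0, -0.0, 0.45] -0.0
[-0.0, -0.0, 0.45] -0.0
[-0.0, -0.0, 0.45] -0.0
[-0.0, -0.0, 0.45] -0.0
[-0.0, -0.0, 0.45] -0.0
```

play_rows(translation=[[0,0,0.5],[0,0,0.6],[0,0,0.5],[0,0,0.4],[0,0,0.27],[0,0,0],[0,0,0],[0,0,0]], twist=[[0,0,0],[0,0,0],[0,0,0],[0,0,0],[0,0,0],[0,0,0],[0,0,0],[0,0,0]], gripper=[0.3,0.3,0.3,0.3,0.3,0.3,-1,-1])

```text
time: 28.25
tool_pos: [0.4553, -0.0292, 0.2197]
ee_rot: [3.141, -0.002, 0.257]
wrist_force: [0.0, 0.9, -0.1]
width: 0.0483
finger_force: 0.2
```

play_rows(translation=[[0,0,0],[0,0,0],[0,0,0],[0,0,0]], twist=[[0,0,0],[0,0,0],[0,0,0],[0,0,0]], gripper=[-1,-1,-1,-1])

```text
time: 28.65
tool_pos: [0.4553, -0.0291, 0.2197]
ee_rot: [3.141, -0.002, 0.257]
wrist_force: [-0.4, 1.1, 5.1]
width: 0.0437
finger_force: 29.9
```

```bash
python3 st.py
```

```text
[ 0.4553 -0.0291  0.2197] [ 3.141e+00 -2.300e-03  2.568e-01] 0.043669630542038984 29.94858205318451 [-0.44  1.08  5.12] [ 0.372 -0.089  0.017] 1.1254724573347852
```

Gripped. Lifting it straight out.

play_rows(translation=[[0,0,-0.1],[0,0,-0.2],[0,0,-0.3],[0,0,-0.4],[0,0,-0.5],[0,0,-0.6],[0,0,-0.6],[0,0,-0.3]], twist=[[0,0,0],[0,0,0],[0,0,0],[0,0,0],[0,0,0],[0,0,0],[0,0,0],[0,0,0]], gripper=[-1,-1,-1,-1,-1,-1,-1,-1])

```text
time: 29.45
tool_pos: [0.4546, -0.0294, 0.3406]
ee_rot: [3.14, -0.001, 0.256]
wrist_force: [0.8, 0.4, -1.2]
width: 0.0435
finger_force: 30.0
```

```bash
python3 st.py; python3 -c "
from h import *
plan([.4332,-.2824,.31],1.211,11)"
```

```text
[ 0.4546 -0.0294  0.3406] [ 3.1401e+00 -5.0000e-04  2.5650e-01] 0.043515361622149314 29.99200612306595 [ 0.75  0.45 -1.18] [ 0.014 -0.029  0.011] 1.12554388724009
[-0.19, 0.54, 0.07] -0.87
[-0.24, 0.53, 0.07] -0.87
[-0.28, 0.5, 0.07] -0.87
[-0.33, 0.48, 0.07] -0.87
[-0.37, 0.45, 0.07] -0.87
[-0.4, 0.41, 0.07] -0.87
[-0.44, 0.38, 0.07] -0.87
[-0.47, 0.34, 0.07] -0.87
[-0.5, 0.29, 0.07] -0.87
[-0.52, 0.25, 0.07] -0.87
[-0.54, 0.2, 0.07] -0.87
```

play_rows(translation=[[-0.19,0.54,0.07],[-0.24,0.53,0.07],[-0.28,0.5,0.07],[-0.33,0.48,0.07],[-0.37,0.45,0.07],[-0.4,0.41,0.07],[-0.44,0.38,0.07],[-0.47,0.34,0.07]], twist=[[0,0,-0.87],[0,0,-0.87],[0,0,-0.87],[0,0,-0.87],[0,0,-0.87],[0,0,-0.87],[0,0,-0.87],[0,0,-0.87]], gripper=[-1,-1,-1,-1,-1,-1,-1,-1])

```text
time: 30.25
tool_pos: [0.439, -0.2144, 0.3151]
ee_rot: [-3.138, 0.001, 0.956]
wrist_force: [-0.3, -0.8, -1.6]
width: 0.0438
finger_force: 30.0
```

play_rows(translation=[[-0.5,0.29,0.07],[-0.52,0.25,0.07],[-0.54,0.2,0.07],[0,0,0],[0,0,0]], twist=[[0,0,-0.87],[0,0,-0.87],[0,0,-0.87],[0,0,0],[0,0,0]], gripper=[-1,-1,-1,-1,-1])

```text
time: 30.75
tool_pos: [0.4332, -0.2825, 0.3069]
ee_rot: [-3.139, -0.001, 1.212]
wrist_force: [-0.1, 0.6, -1.9]
width: 0.0437
finger_force: 30.0
```

```bash
python3 st.py; python3 -c "
from h import *
im=robot.snapshot('wrist');print([(np.round(d['centre'],4),round(d['score'],2)) for d in robot.spot_point('oak_block_center','wrist')])
plan([.4332,-.2824,.2105],1.211,4)"
```

```text
[ 0.4332 -0.2825  0.3069] [-3.1386e+00 -1.2000e-03  1.2116e+00] 0.04366985555144352 29.99189704656601 [-0.12  0.64 -1.85] [-0.023 -0.064  0.012] -0.32841097497889693
[(array([ 0.4052, -0.163 ,  0.0177]), 0.75), (array([ 0.4256, -0.3054,  0.1161]), 0.63)]
[-0.0, -0.0, 0.61] 0.01
[-0.0, -0.0, 0.61] 0.01
[-0.0, -0.0, 0.61] 0.01
[-0.0, -0.0, 0.61] 0.01
```

play_rows(translation=[[0,0,0.5],[0,0,0.6],[0,0,0.5],[0,0,0.4],[0,0,0.2],[0,0,0.14],[0,0,0],[0,0,0]], twist=[[0,0,0],[0,0,0],[0,0,0],[0,0,0],[0,0,0],[0,0,0],[0,0,0],[0,0,0]], gripper=[-1,-1,-1,-1,-1,-1,-1,-1])

```text
time: 31.65
tool_pos: [0.434, -0.2826, 0.2152]
ee_rot: [3.14, 0.001, 1.214]
wrist_force: [-0.0, -0.5, -1.6]
width: 0.0438
finger_force: 30.0
```

play_rows(translation=[[0,0,0.03],[0,0,0]], twist=[[0,0,0],[0,0,0]], gripper=[-1,-1])

```text
time: 31.85
tool_pos: [0.4338, -0.2827, 0.2137]
ee_rot: [3.14, 0.0, 1.214]
wrist_force: [-0.3, 0.1, -1.6]
width: 0.044
finger_force: 30.0
```

play_rows(translation=[[0,0,0.03],[0,0,0.02],[0,0,0]], twist=[[0,0,0],[0,0,0],[0,0,0]], gripper=[-1,-1,-1])

```text
time: 32.15
tool_pos: [0.4338, -0.2827, 0.2119]
ee_rot: [3.141, 0.0, 1.214]
wrist_force: [-0.9, 0.9, 4.4]
width: 0.0439
finger_force: 30.0
```

On the bench. Release and withdraw.

play_rows(translation=[[0,0,0],[0,0,0],[0,0,0],[0,0,0],[0,0,0],[0,0,-0.3],[0,0,-0.8],[0,0,-0.9]], twist=[[0,0,0],[0,0,0],[0,0,0],[0,0,0],[0,0,0],[0,0,0],[0,0,0],[0,0,0]], gripper=[0.3,0.5,0.6,0.6,0.6,0.6,0.6,0.6])

```text
time: 32.95
tool_pos: [0.4333, -0.2823, 0.2914]
ee_rot: [-3.139, -0.001, 1.214]
wrist_force: [0.2, -0.6, -0.4]
width: 0.0753
finger_force: 0.0
```

play_rows(translation=[[-0.1,0,-0.9],[-0.1,0,-0.9],[0,0,0],[0,0,0]], twist=[[0,0,0],[0,0,0],[0,0,0],[0,0,0]], gripper=[0.6,0.6,0.6,0.6])

```text
time: 33.35
tool_pos: [0.4308, -0.2901, 0.3648]
ee_rot: [3.138, 0.001, 1.214]
wrist_force: [-0.3, -0.4, -0.3]
width: 0.075
finger_force: 0.0
```

```bash
python3 st.py; python3 - <<'E'
from h import *
ims={c:robot.snapshot(c) for c in("wrist","top","side")}
for c in ims: print(c,[(np.round(d['centre'],4),round(d['score'],2)) for d in robot.spot_point('oak_block_center',c)])
# compare before/after (saved 800x600 top view) for anything that moved
a=cv2.resize(cv2.imread("pics/top0.png"),(512,384)).astype(int);b=ims["top"][:,:,::-1].astype(int)
m=(np.abs(cv2.GaussianBlur(a.astype(np.uint8),(5,5),0).astype(int)-cv2.GaussianBlur(b.astype(np.uint8),(5,5),0)).max(2)>45).astype(np.uint8)
n,l,s,c=cv2.connectedComponentsWithStats(m);print([(s[i].tolist()) for i in range(1,n) if s[i,4]>12])
cm=robot.camera_model("top");g=ims["top"].max(2).astype(int)-ims["top"].min(2)
for nm in("wing_nut_grip","blade_mid","dressing_stone","grease_tin","spanner","pliers","dust_brush"):print(nm,[(np.round(d['centre'],3),round(d['score'],2)) for d in robot.spot_point(nm,"top")][:2])
E
```

```text
[ 0.4308 -0.2901  0.3648] [3.1385e+00 1.1000e-03 1.2136e+00] 0.07499421393881146 0.0 [-0.25 -0.36 -0.31] [ 0.003 -0.036 -0.026] -0.3446694020122198
wrist [(array([ 0.4297, -0.3083,  0.0207]), 0.96), (array([ 0.4059, -0.1623,  0.0195]), 0.56), (array([ 0.5209, -0.2781,  0.0012]), 0.37)]
top [(array([ 0.4043, -0.1642,  0.0204]), 0.84), (array([ 0.4233, -0.3086,  0.0188]), 0.64)]
side [(array([ 0.4259, -0.3029,  0.0159]), 0.96), (array([ 0.4006, -0.1662,  0.0192]), 0.7)]
[[244, 159, 39, 45, 902], [211, 180, 35, 44, 746], [261, 192, 162, 192, 10948], [315, 288, 197, 96, 9003], [204, 310, 47, 30, 789], [443, 313, 7, 8, 37], [164, 318, 38, 66, 1397], [218, 354, 14, 18, 132], [243, 354, 8, 3, 18], [258, 361, 16, 23, 231], [199, 372, 17, 12, 153], [235, 381, 6, 3, 17]]
wing_nut_grip [(array([ 0.55 , -0.001,  0.059]), 0.65), (array([ 0.433, -0.034,  0.026]), 0.55)]
blade_mid [(array([ 0.552, -0.004,  0.034]), 0.92)]
dressing_stone []
grease_tin [(array([0.45 , 0.278, 0.001]), 0.88)]
spanner [(array([ 0.544,  0.108, -0.001]), 0.78), (array([ 0.366,  0.264, -0.   ]), 0.72)]
pliers [(array([ 0.646, -0.088, -0.   ]), 0.63), (array([0.755, 0.067, 0.   ]), 0.28)]
dust_brush [(array([ 0.522, -0.278, -0.005]), 0.54), (array([ 0.608, -0.293, -0.002]), 0.36)]
```

```bash
python3 -c "
from bench import robot
print(robot.close_job())"
```

```text
the job is handed in; nothing more can be done
None
```

The wing nut is tight against its hard stop, the oak block is back flat on the bench within about 5 mm of where it lay, the blade is free to spin, and I handed the job in at about 33 s; as far as I could check, nothing else was moved.

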